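Slide the parts tray past the sprung gate

TASK

Press the long treadle beside the chute down with one fingertip so that the gate's tongue swings up, and while holding it open push the parts tray along the chute, past the gate and fully home against the rubber end stop; the gate must not touch the tray. Then let go so that the gate drops shut behind the tray's compartment box, and finish clear of everything. Only press and push, without lifting or tipping the tray, and leave the screwdriver, the jar and the white screw box where they are.

Things in the scene. Friction and masses are not known exactly. Their poses are not given: they have to be found in the camera images.
- chute: Fixed aluminium chute on the bench, 425 mm long; walls 25 high, 4 thick, 64 apart; floor 4 thick. Origin: on the bench surface, on the chute's centre line, straight under the gate. +y is the direction of travel along the chute (entry end at y=-305); -x is the side towards the robot, z up.
- end_stop (a point): Centre of the face of the rubber end stop (34 mm high, 72 wide), 19 above the bench, at chute y=+110.
- axle (a point): Point on the gate's axle in line with the tongue: chute x=-42 mm, y=0, 44 above the bench. The axle runs parallel to the chute, in two posts 50 high and 10 thick at chute y=-300 and +12.
- gate (a joint): Angle of the sprung gate about its axle, rad: 0 shut, grows as the treadle is pressed, stop at 0.85. Above about 0.5 the tongue just clears the tray; 0.6 to 0.8 is comfortably open. A spring (about 3 to 6 N at the treadle) shuts it when released. Pushing the tray against the tongue does not open it.
- treadle (a point): Flat steel strip fixed to the gate, on the robot's side of the chute, 300 mm long (chute y -295 to +5), 50 wide, 8 to 58 from the axle. Point: centre of its upper face. Shut, it slopes up away from the chute by 0.4 rad: the point 59 above the bench, outer edge 68; at 0.7 rad open, about 36. Press it anywhere along its length; a fingertip can slide along it.
- tongue (a point): Dark steel tongue of the gate, hanging into the chute from an arm over the near wall. Point: centre of its lower edge; 26 mm across the chute, 8 along it, 36 high. Shut, the point is 14 above the bench and 13 to +x of the chute's centre line. Fully open, the arm's highest corner is about 103 above the bench.
- tray: Loose parts tray, about 0.35 kg, axes as the chute's. Origin: underside centre of its green box (60 mm wide, 90 long in y, 32 high). Behind it a low strip (5 thick) leads to an upright push plate 50 wide, 55 high, 6 thick, rear face at y=-140. Strip passes under the shut tongue; the plate stays on the entry side. Home: box at the end stop, tray origin at chute y=+65.
- screwdriver: Loose screwdriver with a green handle lying beyond the chute; leave alone. Origin: underside centre.
- grease_jar: Loose jar, 52 across, 55 high, standing beyond the chute; leave alone. Origin: underside centre.
- screw_box: Loose white open box 80 x 110 x 30 high on the robot's side of the chute; leave alone. Origin: underside centre.
Things that resemble listed ones, but are neither listed nor needed, are in the scene too. What is shaped like the tray but orange or purple is not meant.

How it is judged (in metres and radians):
On the way, in this order (a step that is already met when the one before it is completed fails the run):
1. a finger holds the gate open while the tray is still in front of it (value of joint gate above 0.45 rad and contact force between the fingers and gate above 0.3 N and y of tray in the frame of chute below -0.045 m), for 0.2 s.
2. the tray's box is past the gate, the gate still held open by the finger (y of tray in the frame of chute above 0.051 m and value of joint gate above 0.45 rad and contact force between the fingers and gate above 0.3 N), for 0.1 s.
At the end, for the whole second after the job is handed in: The tray lies flat and still in the chute with its box within 6 mm of the end stop, and the gate is shut (below 0.05 rad) behind the box (y of tray in the frame of chute above 0.059 m and z of tray in the frame of chute below 0.008 m and angle between tray's own z axis and vertical below 0.05 rad and linear speed of tray below 0.01 m/s and value of joint gate below 0.05 rad); the robot touches nothing.
It fails at once if the gate touches the tray (over 1 N) (contact force between gate and tray above 1 N).
It fails at once if the tray is lifted or tipped (z of tray in the frame of chute above 0.014 m or angle between tray's own z axis and vertical above 0.2 rad).
It fails at once if a bystander is moved by more than 15 mm (distance of any of screwdriver, grease_jar, screw_box from where it was at the start of the episode above 0.015 m).
It also fails if it takes over 38 s, if anything falls off the work surface, if the arm or the gripper's body presses on something with over 40 N, if the wrist force passes 120 N, or if a joint passes its speed limit or range.

ROBOT

A 7-joint arm with a two-finger parallel gripper is mounted at the origin on the work surface. World frame = base frame: x ahead of the robot, y to its left, z up, the work surface at z = 0. Lengths are in mm, angles in degrees, forces in N, time in s.
With the tool pointing down it reaches from about 350 to 900 mm from the base axis. Payload 19.9 kg.
Tool frame: the origin (TCP) lies at the very end of the fingers, on their centre line; the grasp point (between the pads) lies 19 mm behind it; z points along the fingers, y is the line along which they close (so a half turn about z gives the same grasp; the last joint's range is limited). The gripper opens to 94 mm and grips with 3 to 60 N. Pads are 16 mm wide; open, the fingers measure 119 mm over their backs; the gripper's body (75 mm by 177 mm) begins 78 mm behind the grasp point.
Start: joints at [66.091, 23.915, -0.59, 92.452, 0.269, 63.638, -3.037], TCP at [229.377, -581.365, 205.425] pointing down, gripper open.
Joint ranges: [-161.28, 161.28], [-22.2, 115.67], [-73.04, 71.86], [3.21, 147.25], [-68.34, 248.33], [10.77, 114.83], [-161.83, 161.83]. Speed limits (degrees/s): [108.29, 108.29, 136.94, 136.94, 172.46, 172.46, 172.46].

INTERFACE

Orientations are given as a 3x3 rotation matrix whose columns are the frame's x, y, z axes.
In Python, from rig import robot gives the robot as it stands. Calls block until the motion is done:
- robot.move_to(position, orientation): joint-space move of the TCP to a pose.
- robot.move_l(position, ori=None, rate=150, force_limit=None): straight line of the TCP; ori=None keeps the orientation; rate is the mean speed in mm/s. With force_limit (N) it stops when the force on the tool has changed by that much, and returns True; else False.
- robot.goto_joints(angles): joint-space move.
- robot.set_gripper(opening, effort=None): finger opening in mm; effort is the grip in N (None keeps the last); returns when the fingers have stopped.
- robot.dwell(seconds).
- robot.solve_ik(position, orientation): joint angles nearest the present ones, or None.
- robot.get_obs(): the state.
- robot.camera(name): name is "scene" or "top" or "wrist"; returns (picture, depth): 420x560x3 uint8, red, green, blue; 420x560 float32, mm along the optical axis (not along the pixel's ray), 0 where there is no reading.
- robot.camera_info(name): a dict with "camera_matrix" (3x3 intrinsics, pixels), "k1" (the pictures are not rectified: a ray, as slopes to the right and down, at radius r is drawn at 1 + k1 r^2 times it, then the intrinsics apply), "pose" (4x4, takes a point from camera to world coordinates). Camera axes: x right, y down, z forward; pixel columns grow to the right and rows downward; lengths in mm; the calibration is good to about 2 mm. A picture is of the moment at which its call begins: read the wrist's pose just before it. camera_info takes no time and is no camera call; for the wrist camera it gives the pose at the moment of the call.
A pose or a line that the arm cannot do raises robot.MotionError and nothing moves.
- robot.hand_in(): hands the job in; it is judged then, once.
The state is a dict: "t": time; "qpos": joint angles; "dq": joint speeds; "joint_efforts": joint torques, N m; "tool_pos": TCP position; "eef_rot": TCP orientation; "force": force on the tool from outside, world axes, zero at the start; "moment": the same for the moment, N m; "gripper_width": finger opening in mm; "gripper_force": force on a finger pad.
Only numpy, scipy, OpenCV 4.12 (cv2) and the standard library are available. Lean on these libraries where they do the work, as an engineer would, in place of code of your own. Each camera call takes 0.05 s, during which the arm holds its last target. There are 200 camera calls.

## Working session

There is one attempt and no reset: what is moved stays moved. The work goes in short steps, each a Python script; the robot and the scene stay as the last script left them, time stands still between calls to the robot, and variables do not carry over. Pictures are saved under pics/ and viewed, at most 10 in all, crops included, and the job is handed in when it is done.

```bash
ls; mkdir -p pics; python3 - <<'E'
from rig import robot
import cv2,numpy as np
for n in("scene","top"):
    p,d=robot.camera(n); cv2.imwrite(f"pics/{n}0.png",p[:,:,::-1]); np.save(f"pics/{n}0.npy",d); np.save(f"pics/{n}0c.npy",p)
    i=robot.camera_info(n); print(n,i)
print(robot.get_obs()["t"])
E
```

```text
pics
scene {'camera_matrix': array([[427.69548493,   0.        , 275.82322733],
       [  0.        , 427.69548493, 210.21994423],
       [  0.        ,   0.        ,   1.        ]]), 'k1': -0.0537846183196995, 'pose': array([[-5.74673593e-01,  6.50927232e-01, -4.96028226e-01,
         1.11497198e+03],
       [ 8.18290754e-01,  4.47948027e-01, -3.60198289e-01,
         3.07456929e+02],
       [-1.22680102e-02, -6.12891756e-01, -7.90071637e-01,
         8.49636274e+02],
       [ 0.00000000e+00,  0.00000000e+00,  0.00000000e+00,
         1.00000000e+00]])}
top {'camera_matrix': array([[444.59067787,   0.        , 274.44281319],
       [  0.        , 444.59067787, 213.71863413],
       [  0.        ,   0.        ,   1.        ]]), 'k1': -0.1403608271882583, 'pose': array([[ 1.14700120e-02, -9.79602947e-01,  2.00615317e-01,
         3.75371321e+02],
       [-9.99923191e-01, -1.02944947e-02,  6.90183448e-03,
        -6.34709330e+01],
       [-4.69582408e-03, -2.00679072e-01, -9.79645783e-01,
         1.14220316e+03],
       [ 0.00000000e+00,  0.00000000e+00,  0.00000000e+00,
         1.00000000e+00]])}
0.1
```

View pics/top0.png

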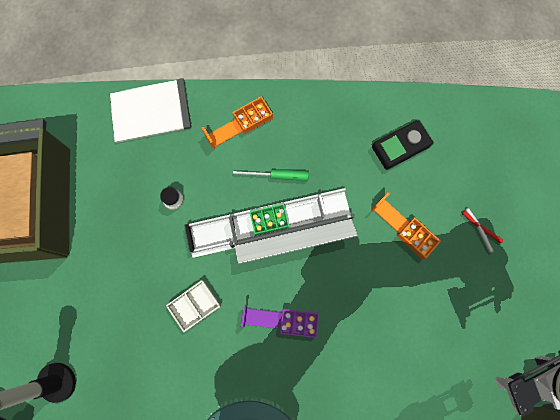

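View pics/scene0.png

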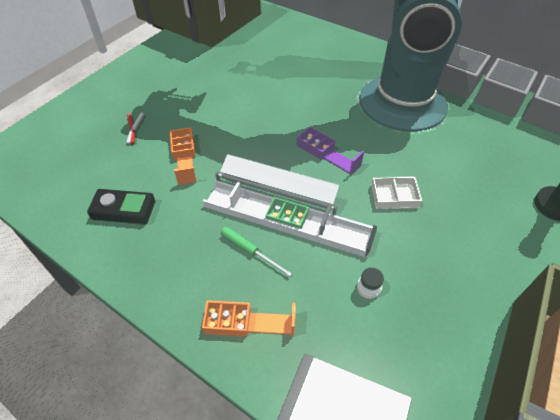

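The top view shows the chute running from the end stop (~189,238) to its entry (~352,200), with the gate at ~(234,228). The green tray box is at ~(270,217), its push plate at ~(319,205), and the treadle on the robot's side. The scene view agrees. I'll zoom in to pick the points.

```bash
cat > h.py <<'E'
import numpy as np,cv2
def ray(info,uv):
    K=info["camera_matrix"];T=info["pose"]
    uv=np.atleast_2d(np.asarray(uv,float)); k=float(info["k1"])
    n=cv2.undistortPoints(uv[:,None],K,np.array([k,0,0,0,0.]),R=None,P=None)[:,0]
    d=np.c_[n,np.ones(len(n))]@T[:3,:3].T
    return T[:3,3],d
def onplane(info,uv,z):
    o,d=ray(info,uv); s=(z-o[2])/d[:,2]; return o+d*s[:,None]
def bydepth(info,uv,dep):
    o,d=ray(info,uv); return o+d*np.asarray(dep)[:,None]
E
python3 - <<'E'
import cv2,numpy as np
from h import *
from rig import robot
p=np.load("pics/top0c.npy")[:,:,::-1]
c=p[175:275,175:365]; cv2.imwrite("pics/crop0.png",cv2.resize(c,None,fx=4.2,fy=4.2,interpolation=cv2.INTER_CUBIC))
i=robot.camera_info("top"); d=np.load("pics/top0.npy")
v,u=np.mgrid[175:275,170:365]; uv=np.c_[u.ravel(),v.ravel()]
P=bydepth(i,uv,d[v,u].ravel()); rgb=p[v,u].reshape(-1,3)
hsv=cv2.cvtColor(np.ascontiguousarray(p[175:275,170:365]),cv2.COLOR_BGR2HSV).reshape(-1,3)
# things standing above the bench in the chute's region
m=(P[:,2]>14)&(hsv[:,1]<120)
print(P[:,2].min(),np.percentile(P[:,2],[5,50,95]))
hi=P[(P[:,2]>14)&(P[:,0]>250)&(P[:,0]<560)]
r=cv2.minAreaRect(hi[:,:2].astype(np.float32)); print("rect",r,cv2.boxPoints(r))
# green tray box: bright green above bench
g=(hsv[:,0]>50)&(hsv[:,0]<75)&(hsv[:,1]>190)&(P[:,2]>18)
print(g.sum(),cv2.minAreaRect(P[g][:,:2].astype(np.float32)),P[g].mean(0))
print(robot.get_obs()["eef_rot"])
E
```

```text
-7.5508681904982495 [-2.85857691  2.10809358 61.28275356]
rect ((467.6566467285156, -43.846343994140625), (184.57501220703125, 430.71563720703125), 0.006342971231788397) [[ 375.3453   171.50125]
 [ 375.39297 -259.2144 ]
 [ 559.968   -259.19394]
 [ 559.9203   171.5217 ]]
24 ((586.6521606445312, -40.85433578491211), (56.86883544921875, 86.82041931152344), 11.97537612915039) [580.16254628 -34.16630037  28.04749996]
[[ 9.30228795e-01  3.66979785e-01 -4.74984293e-04]
 [ 3.66980086e-01 -9.30228243e-01  1.01567998e-03]
 [-6.91097838e-05 -1.11912454e-03 -9.99999371e-01]]
```

View pics/crop0.png

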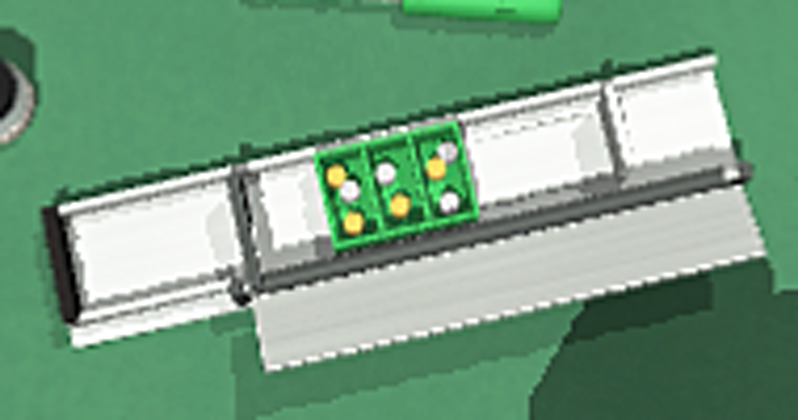

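The crop (4.2x, offset 175,175) shows the far wall's top edge from (62,207) to (715,58) and the treadle's outer edge from (268,370) to (768,255). The box corners are at (317,152), (462,122), (478,215) and (335,250), the push plate is at ~(612,130), and the gate arm is at ~x 245. Next I'll fit the chute frame from these.

```bash
python3 - <<'E'
import numpy as np
from h import *
from rig import robot
i=robot.camera_info("top")
f=lambda pts,z: onplane(i,np.array(pts)/4.2+175-0.4,z)[:,:2]
W={}
far=f([(62,207),(715,58)],27); tre=f([(268,370),(768,255)],68); box=f([(317,152),(462,122),(478,215),(335,250)],36)
pl=f([(605,72),(620,182)],58); st=f([(50,207),(72,322)],36)
for n,a in(("far",far),("tre",tre)): 
    d=a[0]-a[1]; print(n,a.round(1).tolist(),"len",np.linalg.norm(d).round(1),"dir",np.degrees(np.arctan2(-d[0],d[1])).round(2))
print("box",box.mean(0),np.linalg.norm(np.roll(box,1,0)-box,axis=1)); print("plate",pl,"stop",st)
# rigid fit of chute-frame points
src=np.array([(36,120),(36,-305),(-96,5),(-96,-295)],float); dst=np.r_[far,tre]
cs,cd=src.mean(0),dst.mean(0); U,S,V=np.linalg.svd((src-cs).T@(dst-cd)); R=(U@V).T
t=cd-R@cs; print("yaw",np.degrees(np.arctan2(R[1,0],R[0,0])),"t",t,"res",(src@R.T+t-dst).round(1).tolist())
g=lambda p:((p-t)@R).round(1).tolist()
print("box c",g(box.mean(0)),"plate",g(pl),"stop",g(st))
E
```

```text
far [[574.8, 162.2], [672.8, -237.8]] len 411.9 dir 13.76
tre [[473.5, 29.9], [543.4, -260.1]] len 298.3 dir 13.56
box [589.33480717 -42.97516646] [61.14967549 89.86689338 58.12723158 88.43707322]
plate [[ 655.04810647 -166.48704699]
 [ 587.94685445 -174.78325899]] stop [[573.14487991 167.78121013]
 [503.38906467 151.07402377]]
yaw 13.491442174462595 t [567.6143911   46.01887135] res [[-0.2, 8.9], [1.0, -4.4], [-0.4, -1.4], [-0.3, -3.1]]
box c [0.4, -91.6] plate [[35.4, -227.0], [-31.7, -219.5]] stop [[33.8, 117.1], [-37.9, 117.1]]
```

```bash
cat >> h.py <<'E'
YAW=np.radians(13.6); T0=np.array([567.6,44.5])
RC=np.array([[np.cos(YAW),-np.sin(YAW)],[np.sin(YAW),np.cos(YAW)]])
def w(x,y,z): return np.r_[RC@[x,y]+T0,z]
def c(P): P=np.atleast_2d(P); return np.c_[(P[:,:2]-T0)@RC,P[:,2:]]
def ORI(s=1): return np.c_[np.r_[s*RC[:,1],0],np.r_[s*RC[:,0],0],[0,0,-1.]]
E
python3 - <<'E'
from h import *
from rig import robot
import cv2
for s in(1,-1): print(s,robot.solve_ik(w(-41,-245,220),ORI(s)),robot.solve_ik(w(-41,-90,35),ORI(s)))
T=robot.camera_info("wrist")["pose"]; o=robot.get_obs()
print(o["eef_rot"].T@(T[:3,3]-o["tool_pos"]), o["eef_rot"].T@T[:3,:3])
E
```

```text
1 [ 37.64009084  25.10932278 -28.66565767  91.57600492  12.81449051
  66.60303145  19.7415736 ] [ 29.50056338  33.86087204 -34.68393123 109.29567485  26.62937852
  45.02241955  -6.29784184]
-1 [  15.20002625   22.62583845    1.45771036   92.4095732    -0.61885634
   64.97245434 -149.59259248] [ -42.09452641   47.62226493   61.82750463  111.61776985  -52.58698228
   55.07153829 -120.14998756]
[ 6.84921410e+01 -1.14308001e-01 -1.79798456e+02] [[-0.00150753 -0.97155127 -0.23682451]
 [ 0.99999797 -0.00114883 -0.00165261]
 [ 0.00133353 -0.23682652  0.97155104]]
```

```bash
python3 - <<'E'
from h import *
from rig import robot
import cv2
robot.move_to(w(-30,-120,270),ORI())
i=robot.camera_info("wrist"); p,d=robot.camera("wrist"); cv2.imwrite("pics/w0.png",p[:,:,::-1]); np.savez("pics/w0.npz",p=p,d=d,K=i["camera_matrix"],k1=i["k1"],pose=i["pose"])
o=robot.get_obs(); print(o["t"],o["tool_pos"],o["qpos"])
E
```

```text
2.325 [566.52403198 -80.2970715  269.76549807] [ 34.05877866  18.75017399 -36.4906752   94.74319516  11.713585
  70.40023735   8.5514796 ]
```

View pics/w0.png

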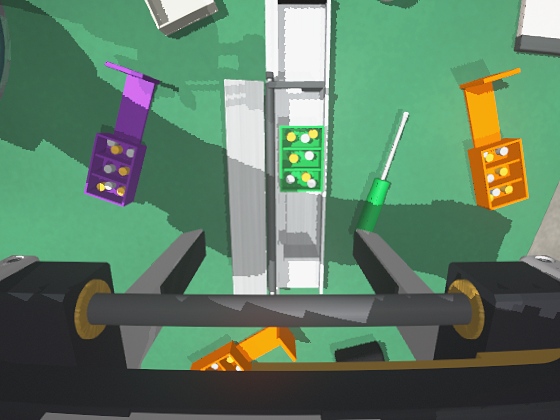

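The wrist view looks along the chute. The treadle's outer edge runs from (225,80) to (233,292), the far wall's outer edge is at x~331 at the top and ~323 at row 285, and the gate arm is at row ~84. The box spans (280–325, 125–191), and the plate is hidden behind the gripper.

```bash
python3 - <<'E'
from h import *
import cv2
z=np.load("pics/w0.npz"); i=dict(camera_matrix=z["K"],k1=z["k1"],pose=z["pose"])
p=z["p"];d=z["d"]
print("treadle edge",c(onplane(i,[(225,80),(233,292)],68)).round(1).tolist())
print("far wall out",c(onplane(i,[(331,5),(323,285)],27)).round(1).tolist())
print("arm",c(onplane(i,[(300,84)],60)).round(1), "stop edge",c(onplane(i,[(300,3)],36)).round(1))
h=cv2.cvtColor(np.ascontiguousarray(p),cv2.COLOR_RGB2HSV)
m=((h[...,0]>50)&(h[...,0]<70)&(h[...,1]>200)).astype(np.uint8); m[:, :260]=0; m[:,340:]=0; m[220:]=0
v,u=np.nonzero(cv2.morphologyEx(m,cv2.MORPH_OPEN,np.ones((2,2))))
print("box rng",u.min(),u.max(),v.min(),v.max()); B=c(onplane(i,[(u.min(),v.min()),(u.max()+1,v.min()),(u.min(),v.max()+1),(u.max()+1,v.max()+1)],36)); print(B.round(1).tolist(),B.mean(0))
# heights from depth along the chute's midline and across treadle
vv,uu=np.mgrid[0:295,215:340]; P=c(bydepth(i,np.c_[uu.ravel(),vv.ravel()],d[vv,uu].ravel()))
for y in range(-230,0,10):
    s=P[(abs(P[:,0])<15)&(abs(P[:,1]-y)<5)]; q=P[(abs(P[:,0]+75)<8)&(abs(P[:,1]-y)<5)]
    print(y,len(s) and s[:,2].max().round(1),len(q) and np.median(q[:,2]).round(1),end=" | ")
for x in range(-104,-40,6):
    q=P[(abs(P[:,0]-x)<2)&(abs(P[:,1]+60)<20)]; print(x,np.median(q[:,2]).round(1),end="; ")
E
```

```text
treadle edge [[-94.6, 9.0, 68.0], [-96.0, -271.3, 68.0]]
far wall out [[36.6, 106.4, 27.0], [37.3, -283.2, 27.0]]
arm [[-4.3  5.1 60. ]] stop edge [[ -3.5 105.2  36. ]]Traceback (most recent call last):
  File "<stdin>", line 11, in <module>
    return umr_minimum(a, axis, None, out, keepdims, initial, where)
ValueError: zero-size array to reduction operation minimum which has no identity
```

```bash
sed -i 's/T0=np.array.*/T0=np.array([566.7,48.4])/' h.py; python3 - <<'E'
from h import *
from rig import robot
import cv2
robot.set_gripper(70)
robot.move_to(w(-41,-262,120),ORI())
f0=robot.get_obs()["force"]
robot.move_l(w(-41,-262,75),rate=100)
for z in(65,50,35):
    r=robot.move_l(w(-41,-262,z),rate=60,force_limit=25); o=robot.get_obs(); print(z,r,o["t"],o["tool_pos"],(o["force"]-f0).round(2),o["gripper_width"])
    if r: break
p,d=robot.camera("scene"); cv2.imwrite("pics/s1.png",cv2.resize(p[120:270,160:400,::-1],None,fx=3.3,fy=3.3,interpolation=cv2.INTER_CUBIC))
E
```

```text
65 False 4.65 [ 588.30008096 -215.81927402   64.76100237] [-0.25 -0.22 -0.75] 69.84095220012645
50 False 5.05 [ 588.35772165 -216.11529491   49.90902151] [-1.62 -1.55  3.09] 70.18038262228792
35 False 5.45 [ 588.44332492 -215.85504642   35.24608152] [-1.4  -1.4   2.51] 69.95613965434826
```

View pics/s1.png

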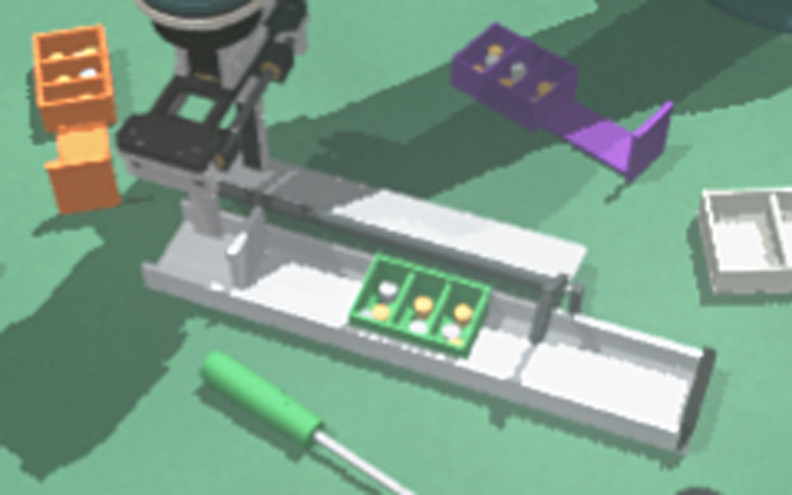

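One finger is on the treadle and the other is behind the white plate at (240,250). The treadle looks lowered, but I'll check the gate angle from depth.

```bash
python3 - <<'E'
from h import *
from rig import robot
for n in("top","scene"):
    i=robot.camera_info(n); p,d=robot.camera(n); v,u=np.mgrid[100:290,150:400]
    P=c(bydepth(i,np.c_[u.ravel(),v.ravel()],d[v,u].ravel()))
    q=P[(P[:,0]>-92)&(P[:,0]<-58)&(P[:,1]>-120)&(P[:,1]<-20)&(P[:,2]>15)]
    if len(q)>10:
        a=np.polyfit(q[:,0],q[:,2],1); print(n,len(q),"angle",0.4+np.arctan(a[0]),"z at -75",np.polyval(a,-75))
    q=P[(abs(P[:,0])<20)&(P[:,1]>-260)&(P[:,1]<-180)&(P[:,2]>40)&(P[:,2]<65)]
    print("plate?",len(q),np.percentile(q[:,1],[2,25,50,75,98]).round(1) if len(q) else "", c(robot.get_obs()["tool_pos"]))
    q=P[(P[:,0]>-5)&(P[:,0]<30)&(abs(P[:,1])<12)&(P[:,2]>20)]; print("tongue",len(q),q[:,2].min().round(),q[:,2].max().round() )
E
```

```text
top 562 angle 0.6993172161045166 z at -75 35.4332768797879
plate? 57 [-233.  -230.7 -228.3 -227.3 -226.6] [[ -41.03354487 -261.95228204   35.37327678]]
tongue 48 62.0 98.0
scene 310 angle 0.6949184428286853 z at -75 34.16983979002198
plate? 96 [-259.3 -252.6 -229.8 -228.2 -227.1] [[ -41.03940563 -261.92575487   35.32818635]]
tongue 84 55.0 95.0
```

The gate is at 0.70 rad and the plate's rear face is at y≈-233. Pushing now.

```bash
python3 - <<'E'
from h import *
from rig import robot
def rep(n,r):
    o=robot.get_obs(); print(n,r,round(o["t"],2),c(o["tool_pos"]).round(1),(RC.T@o["force"][:2]).round(2),o["force"][2].round(2))
for y,fl in((-240,10),(-150,10),(-95,10),(-72,8)):
    r=robot.move_l(w(-41,y,35),rate=50 if y<-90 else 25,force_limit=fl); rep(y,r)
    if r: break
i=robot.camera_info("scene"); p,d=robot.camera("scene")
import cv2; cv2.imwrite("pics/s2.png",cv2.resize(p[120:270,160:400,::-1],None,fx=3.3,fy=3.3,interpolation=cv2.INTER_CUBIC))
E
```

```text
-240 False 6.19 [[ -40.8 -239.    35. ]] [-0.53  3.16] 3.76
-150 False 8.14 [[ -41. -150.   35.]] [-0.99 -3.69] 4.77
-95 False 9.39 [[-41.  -94.9  34.9]] [ 0.23 -1.86] 4.68
-72 True 9.97 [[-41.1 -83.3  35.1]] [-0.85 -2.91] 6.83
```

View pics/s2.png

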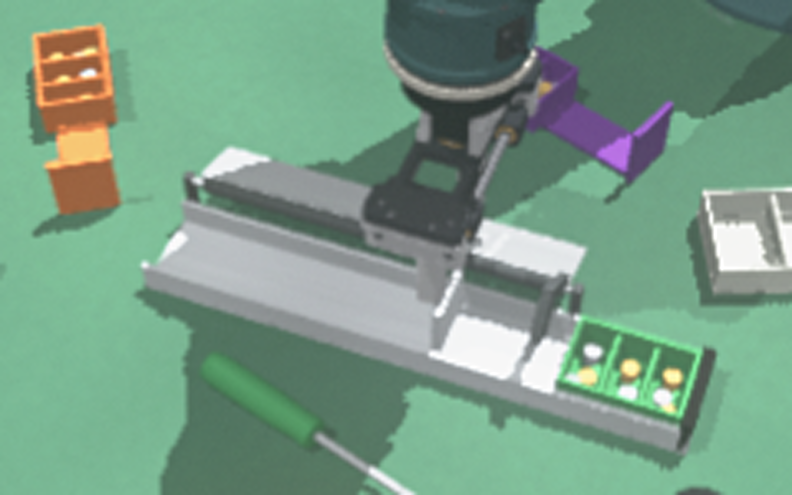

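The box sits against the end stop at ~(700,380), and the push stopped within 1 mm of the predicted home position. I'll press once more to confirm, back off, release and check.

```bash
python3 - <<'E'
from h import *
from rig import robot
import cv2
r=robot.move_l(w(-41,-78,35),rate=15,force_limit=12); robot.dwell(.2); o=robot.get_obs(); print(r,c(o["tool_pos"]),(RC.T@o["force"][:2]))
robot.move_l(w(-41,-105,35),rate=50)
robot.move_l(w(-41,-105,80),rate=60)
robot.move_l(w(-41,-150,220),rate=150)
robot.move_to(w(-100,-330,280),ORI()); robot.dwell(.3)
for n in("top","scene"):
    i=robot.camera_info(n); p,d=robot.camera(n); v,u=np.mgrid[100:290,150:400]
    P=c(bydepth(i,np.c_[u.ravel(),v.ravel()],d[v,u].ravel()))
    q=P[(P[:,0]>-88)&(P[:,0]<-58)&(P[:,1]>-120)&(P[:,1]<-20)&(P[:,2]>15)]
    a=np.polyfit(q[:,0],q[:,2],1); print(n,len(q),"angle",0.4+np.arctan(a[0]),"z",np.polyval(a,-75))
    h=cv2.cvtColor(np.ascontiguousarray(p[100:290,150:400]),cv2.COLOR_RGB2HSV).reshape(-1,3)
    g=(h[:,0]>50)&(h[:,0]<75)&(h[:,1]>190)&(P[:,2]>30)&(abs(P[:,0])<40); b=P[g]; print("box y",np.percentile(b[:,1],[1,99]).round(1) if len(b) else 0)
    q=P[(abs(P[:,0])<20)&(P[:,1]>-120)&(P[:,1]<-40)&(P[:,2]>45)&(P[:,2]<65)]
    print("plate",len(q),np.percentile(q[:,1],[2,50,98]).round(1))
    cv2.imwrite(f"pics/{n}3.png",cv2.resize(p[120:270,160:400,::-1],None,fx=3.3,fy=3.3))
print(robot.get_obs()["t"],robot.get_obs()["force"])
E
```

```text
True [[-41.06346692 -83.259809    35.12323582]] [-0.47520763 -1.86591219]
top 469 angle 0.0077247561445679125 z 60.72791851350488
box y [21.5 21.6]
plate 34 [-73.4 -70.8 -67.9]
scene 515 angle -0.013766014937997395 z 59.64149926004124
box y 0
plate 52 [-74.4 -70.2 -68.4]
14.3 [-0.2076565  -0.47758099 -0.54375162]
```

View pics/top3.png

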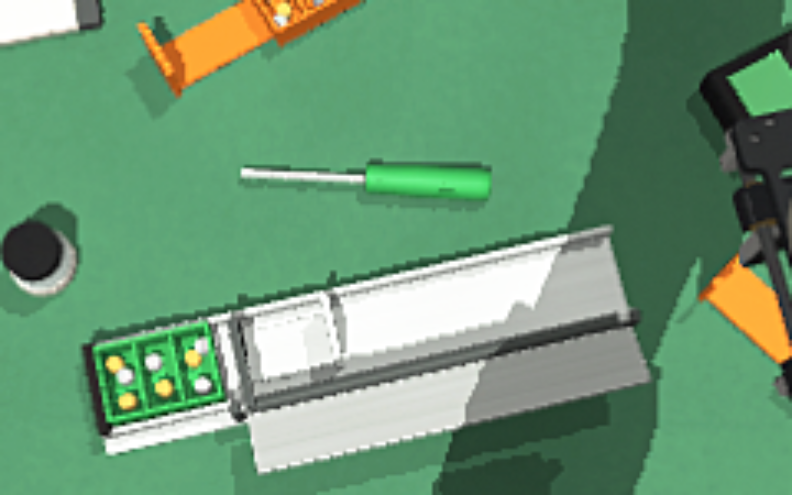

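The box touches the end stop at ~(100,390) and the gate at ~(240,360) is shut behind it. The arm is clear and the bystanders haven't moved.

```bash
python3 -c "
from rig import robot
print(robot.hand_in())"
```

```text
the job is handed in; nothing more can be done
None
```

I handed the job in: the tray is home against the end stop, the gate is shut behind its box, and the arm is clear of everything; the hand-in call returned no verdict.

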